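# Put a torque-tool battery pack on charge

### The job

Put the yellow battery pack on charge: set it down gently on the dock's lead-in shelf with its nose at the bay, let go, then take it by its rear handle and slide it fully home until the spring catch clicks in behind its nose block. Only then turn the dock's selector one click clockwise, from off (white dot) to charge (green dot) and no further. Leave the reaction foot, the brass adaptor and the hex key where they are.

Things in the scene. Friction and masses are not known exactly. Their poses are not given: they have to be found in the camera images.
- dock_mouth (a point): Charging dock, fixed: aluminium plate 350 x 112 mm, open-topped bay, grey housing at one end. Point on the dock floor (plate top, 14 mm above the worktop), on the centre line where the bay begins. x points into the bay (the pack slides that way), y left, z up. Flat bare lead-in shelf from x = -110 mm; yellow flared guides over x = -24 to 0, 42 mm tall, narrow from 86 to 65 mm apart.
- dock_stop (a point): End stop: foot of the housing's front face on the dock floor, at dock x = 120 mm, axes as dock_mouth. Two cheeks 65 mm apart, 42 mm tall, run from the mouth to here and hide the pack's flanks: no room for fingers beside it in the bay. A yellow hood bridges the bay over dock x = 98 to 122 mm, underside 68, top 78 mm above the floor. Housing beyond, x = 120 to 240, 98 mm above the worktop.
- pack_center (a point): Yellow battery pack, loose, about 0.6 kg, lying upright: case with nose 120 long, 62 wide, 62 high; 170 mm with its rear handle. Point on the centre line half-way up (31 mm above its underside), 68 mm behind the nose front, near the centre of mass: take it here across its 62 mm flanks to lift it (flanks flat from 46 to 120 mm behind the nose). x points to the nose, y left, z up.
- pack_nose (a point): Middle of the lower edge of the nose front, at the pack's underside; axes as pack_center. Put down on the lead-in shelf, the nose belongs about at the mouth (dock x -20 to +40 mm); fully home it is at dock x = 120 mm. The black nose block is 26 mm long; behind it a groove 20 mm long, 8 mm deep, full height, in each flank takes the catch.
- handle_grip (a point): Centre of the handle's cross bar, 162 mm behind the nose front, 40 mm above the pack's underside; axes as pack_center. Bar along y: 62 long, 16 thick (x), 24 mm high. Gap between bar and case 34 mm, 46 mm wide between the side posts, open above and below: take it from above, one finger in the gap, one behind the bar. Too far from the centre of mass to lift by.
- pack: The whole battery pack with its handle; origin at the centre of the case's underside, 60 mm behind the nose front, axes as pack_center.
- pack_handle: The black D handle fixed to the pack's rear end; it has the pack's own origin (centre of the case's underside, 60 mm behind the nose front) and axes.
- catch (a joint): Steel spring catch with a red thumb tab in the dock's right cheek (dock -y): rad, 0 sprung in, grows to 0.35 pushed aside. Its ramped tooth stands 7 mm into the bay over dock x = 72 to 90 mm, 16 to 44 mm above the floor. The nose block pushes it some 0.15 rad aside (8 to 15 N on the pack), then it snaps into the groove once the nose is past dock x = 117 mm.
- selector (a joint): Angle of the selector, rad, growing clockwise seen from above. Click positions: 0 off (white dot), 1.05 charge (green dot), 2.09 boost (orange dot); a sprung detent draws it into the nearest. About 0.3 N m breaks it out of a click position; the crest between off and charge is at 0.52 rad, the next one at 1.57.
- selector_grip (a point): Selector on the housing's top, on the centre line at dock x = 180 mm: point on its upright axis at gripping height, 126 mm above the worktop. Black bar grip 66 long, 16 thick, 34 mm high, top 11 and foot 23 mm from this point, on a disc 64 mm across. x points along the bar to its white pointer, z up; turns with it. Off: pointer 60 degrees left of dock x; charge: along dock x.
- foot: Bystander: grey steel reaction foot, splined collar 68 mm across with an arm and foot plate, 136 mm long, 40 mm high, 0.85 kg; origin under the collar, x along the arm.
- adaptor: Bystander: brass gauge adaptor standing upright, hex base 42 mm, 64 mm high; origin at the centre of its underside.
- hexkey: Bystander: stubby zinc-plated hex key lying flat, arms 86 and 42 mm, 13 mm thick; origin below the middle of the long arm, which lies along x.
There are look-alikes about, which are no part of the job. What is shaped like the pack but orange, pink or red is not meant.

How it is judged:
By the outcome, as a careful person would: the job done as asked, in the order asked, and still so for the second after the job is handed in, with the robot touching nothing.
It also fails if it takes over 64 s, if anything falls off the work surface, if the arm or the gripper's body presses on something with over 40 N, if the wrist force passes 120 N, or if a joint passes its speed limit or range.

### The arm

A 6-joint arm with a two-finger parallel gripper is mounted at the origin on the work surface. World frame = base frame: x ahead of the robot, y to its left, z up, the work surface at z = 0. Lengths are in m, angles in rad, forces in N, time in s.
With the tool pointing down it reaches from about 0.375 to 0.75 m from the base axis. Payload 9 kg.
Tool frame: the origin (TCP) lies midway between the tips of the shut fingers; the grasp point (between the pads) lies 19 mm behind it; z points along the fingers, y is the line along which they close (so a half turn about z gives the same grasp; the last joint's range is limited). The gripper opens to 85 mm and grips with 20 to 120 N. Pads are 22 mm wide; open, the fingers measure 114 mm over their backs; the gripper's body (76 mm by 85 mm) begins 54 mm behind the grasp point. The pads swing forward as they close: fully open they stand 13 mm farther back than shut.
Start: joints at [-1.529, 0.104, 0.097, 1.564, 0, 1.353], TCP at [0.154, -0.58, 0.231] pointing down, gripper open.
Joint ranges: [-2.99, 2.99], [-0.84, 1.86], [-1.1, 1.16], [-1.84, 2.11], [-1.51, 1.56], [-3.14, 3.14]. Speed limits (rad/s): [2.22, 2.22, 2.57, 3.14, 3.14, 3.14].

### API

Orientations are given as a unit quaternion [w, x, y, z].
In Python, from rig import arm gives the robot as it stands. The module is installed in compiled form; this text tells all that it offers.
- The arm moves only by the tool servo_tool, never from a script. Its argument "plan" is a list of rows, each a list of 5 numbers: the closure, from -1 (fully open) to 1 (shut), so that 0 is half open, then the shift along the tool's x, y, z in mm, then the turn about the tool's z in degrees. A call has 1 to 5 rows; each row shifts and turns the commanded pose from where the row before left it, along the tool's axes as they then stand; what a row does not reach is not made up. A row lasts 1/8 s, in which the tool goes at most 62.5 mm and 10.7 degrees, less where a joint would pass 70% of its speed; a pose out of reach is approached as far as the arm can. A call with a gripper value outside its range is refused whole. The fingers move at their own pace and stop on an object; "grip_force" is the grip in N (left out, the last holds). Time passes only in rows, so rows that do not move let the fingers close. It gives the time, the measured TCP pose, the force, the opening and the grip force at its end, in the units of the state.
- arm.sense(): the state, without advancing time (a new reading comes with each control period).
- arm.camera(name): name is "scene" or "side" or "wrist"; returns the picture (384x512x3 uint8, red, green, blue); there is no depth.
- arm.camera_params(name): a dict with "camera_matrix" (3x3 intrinsics, pixels), "distortion" ([k1, k2, p1, p2, k3] as OpenCV has them; the pictures are not rectified), "R" (3x3) and "t" (3): a world point X has camera coordinates R X + t; the wrist camera has in their place "T_tool_cam" (4x4, takes a point from camera to tool coordinates, whose origin is the TCP and whose axes are the flange's). Camera axes: x right, y down, z forward; pixel columns grow to the right and rows downward; lengths in m; the calibration is good to about 2 mm. A picture is of the moment at which its call begins: read the wrist's pose just before it. camera_params takes no time and is no camera call.
- arm.job_done(): hands the job in; it is judged then, once.
Trained networks look in the newest picture that a camera, given by its name, has taken for a name from the list of things; names that differ only in an ending like _2 or _b are one class to them, and where a whole thing is asked for, a point or a joint stands for the part that bears it (a point fixed in the world has none). Each returns a list of dicts, best first, with "conf" (0 to 1); they miss things now and then, are a little off and sometimes report something else, mostly with a low value. They report only what shows in the picture. A call takes as long as a camera call. They do not tell look-alikes from the thing itself.
- arm.boxes_of(camera, query): "bbox" ([centre column, centre row, width, height] in pixels, round what is visible of it).
- arm.masks_of(camera, query): "region" (384x512 bool, what is visible of it) and "bbox" ([centre column, centre row, width, height] in pixels, round what is visible of it).
- arm.landmark_of(camera, query): "point" ([column, row] in pixels: a listed point, or the origin of a listed thing).
The state is a dict: "time": time; "joint_pos": joint angles; "qd": joint speeds; "effort": joint torques, N m; "tcp_pos": TCP position; "tool_rot": TCP orientation; "contact_force": force on the tool from outside, world axes, zero at the start; "moment": the same for the moment, N m; "grip_width": finger opening in m; "gripper_force": force on a finger pad.
Only numpy, scipy, OpenCV 4.12 (cv2) and the standard library are available. Lean on these libraries where they do the work, as an engineer would, in place of code of your own. Each camera call takes 0.05 s, during which the arm holds its last target. There are 200 camera calls.

## Working session

There is one attempt and no reset: what is moved stays moved. The work goes in short steps, Python scripts to look and compute and a tool call to move; the robot and the scene stay as the last step left them, time stands still between calls to the robot, and variables do not carry over. Pictures are saved under pics/ and viewed, at most 12 in all, crops included, and the job is handed in when it is done.

Besides the shell and the picture viewer there is one more tool, called after "Emit:" as a command line: name --pt "numbers of a row" for each row, then --argument value for the rest. servo_tool: Moves the arm, as the interface text tells. Its arguments: {"type":"object","properties":{"plan":{"type":"array"},"grip_force":{"type":"number"}},"required":["plan"]}

```bash
mkdir -p pics; cat > h.py <<'E'
import numpy as np, cv2
from scipy.spatial.transform import Rotation as Ro
from rig import arm
def rot(q): return Ro.from_quat([q[1],q[2],q[3],q[0]]).as_matrix()
def cam(name,s=None):
    p=arm.camera_params(name);K=np.array(p["camera_matrix"]);d=np.array(p["distortion"])
    if name=="wrist":
        s=s or arm.sense();T=np.eye(4);T[:3,:3]=rot(s["tool_rot"]);T[:3,3]=s["tcp_pos"]
        M=np.linalg.inv(T@np.array(p["T_tool_cam"]));R,t=M[:3,:3],M[:3,3]
    else: R,t=np.array(p["R"]),np.array(p["t"])
    return K,d,R,t
def ray(c,px):
    K,d,R,t=c;u=cv2.undistortPoints(np.array([[px]],float),K,d)[0,0]
    return -R.T@t, R.T@np.array([u[0],u[1],1.])
def onz(c,px,z):
    o,v=ray(c,px);return o+v*(z-o[2])/v[2]
def proj(c,X):
    K,d,R,t=c;return cv2.projectPoints(np.array(X,float).reshape(-1,3),cv2.Rodrigues(R)[0],t,K,d)[0][:,0]
def snap(name,f=None):
    s=arm.sense();im=arm.camera(name)
    if f: cv2.imwrite("pics/"+f,im[:,:,::-1])
    return im,cam(name,s)
def tri(cs,pxs):
    A=np.zeros((3,3));b=np.zeros(3)
    for c,p in zip(cs,pxs):
        o,v=ray(c,p);v=v/np.linalg.norm(v);P=np.eye(3)-np.outer(v,v);A+=P;b+=P@o
    return np.linalg.solve(A,b)
E
python3 - <<'E'
from h import *
Z=dict(dock_mouth=.014,dock_stop=.014,pack_center=.031,pack_nose=0,handle_grip=.04,selector_grip=.126,foot=0,adaptor=0,hexkey=0,pack=0)
ims=[]
for n in("scene","side"):
    im,c=snap(n,n+"0.png");ims.append(im)
    for q,z in Z.items():
        for r in arm.landmark_of(n,q)[:4]:
            print(n,q,round(r["conf"],2),np.round(r["point"],1),np.round(onz(c,r["point"],z),3))
print(arm.sense())
E
```

```text
scene dock_mouth 0.78 [321.4 194.1] [0.551 0.074 0.014]
scene pack_center 0.92 [224.8 157.1] [ 0.353 -0.149  0.031]
scene pack_center 0.9 [112.8 215.5] [ 0.458 -0.485  0.031]
scene pack_center 0.79 [195.4 203.6] [ 0.488 -0.265  0.031]
scene pack_center 0.74 [305.3 138. ] [0.354 0.102 0.031]
scene pack_nose 0.8 [145.5 217.6] [ 0.469 -0.405  0.   ]
scene pack_nose 0.75 [216.3 176.9] [ 0.393 -0.187  0.   ]
scene pack_nose 0.71 [326.8 146.5] [0.381 0.166 0.   ]
scene handle_grip 0.62 [169.8 221.8] [ 0.529 -0.34   0.04 ]
scene handle_grip 0.6 [238.3 131. ] [ 0.273 -0.085  0.04 ]
scene handle_grip 0.5 [ 77.8 221.1] [ 0.454 -0.576  0.04 ]
scene handle_grip 0.48 [275.  136.2] [0.327 0.014 0.04 ]
scene selector_grip 0.86 [390.1 161.3] [0.578 0.242 0.126]
scene selector_grip 0.68 [203.3 213.6] [ 0.587 -0.254  0.126]
scene foot 0.67 [199.5 210.4] [ 0.491 -0.259  0.   ]
scene foot 0.58 [273.6 274.9] [ 0.731 -0.126  0.   ]
scene pack 0.76 [118.6 219.7] [ 0.454 -0.478  0.   ]
scene pack 0.68 [308.  142.6] [ 0.348  0.117 -0.   ]
scene pack 0.65 [200.5 211.8] [ 0.496 -0.257  0.   ]
scene pack 0.59 [
[... 1268 characters left out ...]
int_pos': array([-1.52869422e+00,  1.04078999e-01,  9.72836905e-02,  1.56391299e+00,
        1.60166674e-05,  1.35312836e+00]), 'qd': array([ 4.04110789e-04, -1.78769057e-03,  9.39657110e-05, -2.82328791e-04,
       -1.26788204e-04,  5.78144430e-04]), 'effort': array([ 5.13856176e-04, -5.56770444e+01,  5.03772640e+01,  9.01154399e-04,
       -3.32263417e-04,  1.40582833e-05]), 'tcp_pos': array([ 0.15414851, -0.57988223,  0.23133401]), 'tool_rot': array([4.45457115e-05, 9.91576789e-01, 1.29520149e-01, 4.11886004e-06]), 'contact_force': array([-1.51873639,  0.0861004 ,  0.78392513]), 'moment': array([0.0299769 , 0.00400731, 0.04701964]), 'gripper_force': 0.0, 'grip_width': 0.08524674013107046}
```

View pics/scene0.png

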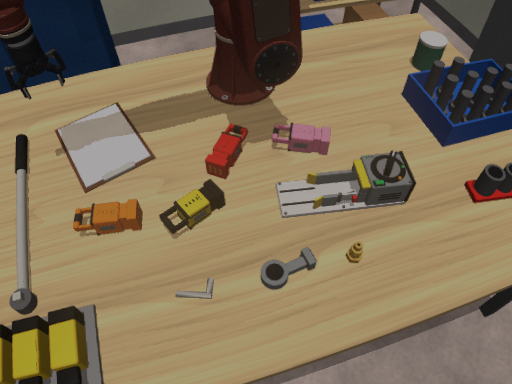

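View pics/side0.png

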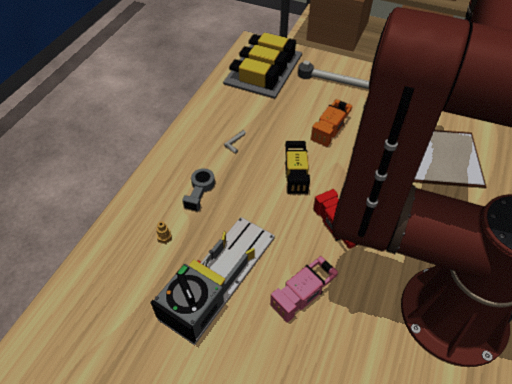

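The scene view shows the yellow pack at about (195,207), with its nose towards (213,190). The dock mouth is near (321,194) and the selector near (390,162). The orange, red and pink look-alikes are at (108,217), (226,150) and (303,138). The side view agrees: the pack is at (297,167) and the dock runs from (260,235) to (185,295). I'll move above the pack.

Emit:
servo_tool --pt "-1 51 -28 -6 0" --pt "-1 51 -28 -6 0" --pt "-1 51 -28 -6 0" --pt "-1 51 -28 -6 0" --pt "-1 51 -28 -6 0" --grip_force 40

```text
time: 1.72
tcp_pos: [0.3657, -0.3777, 0.2617]
tool_rot: [0.0, 0.992, 0.129, 0.0]
contact_force: [1.0, -0.5, -0.1]
grip_width: 0.0856
gripper_force: 0.0
```

Emit:
servo_tool --pt "-1 51 -28 -6 0" --pt "-1 51 -28 -6 0" --pt "-1 51 -28 -6 0" --pt "-1 0 0 0 -10" --pt "-1 0 0 0 -10"

```text
time: 2.35
tcp_pos: [0.4915, -0.2578, 0.2794]
tool_rot: [0.0, 0.953, 0.303, -0.0]
contact_force: [0.3, -0.8, 0.3]
grip_width: 0.0855
gripper_force: 0.0
```

Emit:
servo_tool --pt "-1 0 0 0 -10" --pt "-1 0 0 0 -10" --pt "-1 0 0 0 -10" --pt "-1 0 0 0 -10" --pt "-1 0 0 0 -10"

```text
time: 2.98
tcp_pos: [0.4909, -0.2586, 0.2793]
tool_rot: [0.0, 0.736, 0.677, -0.0]
contact_force: [0.9, -0.5, -0.7]
grip_width: 0.0855
gripper_force: 0.0
```

Emit:
servo_tool --pt "-1 0 0 0 -10" --pt "-1 0 0 0 -10" --pt "-1 0 0 0 -8" --pt "-1 0 0 0 0"

```text
time: 3.48
tcp_pos: [0.4909, -0.2586, 0.2793]
tool_rot: [0.0, 0.553, 0.833, -0.0]
contact_force: [-1.1, -0.4, 0.0]
grip_width: 0.0856
gripper_force: 0.0
```

```bash
python3 - <<'E'
from h import *
Z=dict(pack_center=.031,pack_nose=0,handle_grip=.04)
s=arm.sense();print(s["time"],s["tcp_pos"],s["joint_pos"],s["contact_force"])
print(np.round(arm.camera_params("wrist")["T_tool_cam"],3))
im,c=snap("wrist","w1.png")
for q,z in Z.items():
    for r in arm.landmark_of("wrist",q)[:3]:
        print(q,round(r["conf"],2),np.round(r["point"],1),np.round(onz(c,r["point"],z),4))
E
```

```text
3.475 [ 0.49091328 -0.25859565  0.27934409] [-7.20559541e-01 -1.74412991e-02  6.00781037e-02  1.64817715e+00
 -3.65787502e-05  4.51818661e-01] [-1.12498816 -0.36915126  0.04166956]
[[ 0.001 -0.954 -0.3    0.077]
 [ 1.     0.001  0.     0.   ]
 [ 0.    -0.3    0.954 -0.142]
 [ 0.     0.     0.     1.   ]]
pack_center 0.95 [175.5  29.2] [ 0.3377 -0.1421  0.031 ]
pack_center 0.74 [249.4 159.4] [ 0.4888 -0.26    0.031 ]
pack_center 0.72 [363.  239.5] [ 0.7064 -0.3091  0.031 ]
pack_nose 0.95 [207.   79.7] [ 0.3896 -0.1821  0.    ]
pack_nose 0.9 [249.8 111.2] [ 0.4634 -0.1983  0.    ]
pack_nose 0.9 [208.5 231.9] [ 0.4752 -0.4089  0.    ]
handle_grip 0.68 [157.2 316.5] [ 0.448  -0.5732  0.04  ]
handle_grip 0.6 [251.8 220.4] [ 0.5281 -0.344   0.04  ]
```

View pics/w1.png

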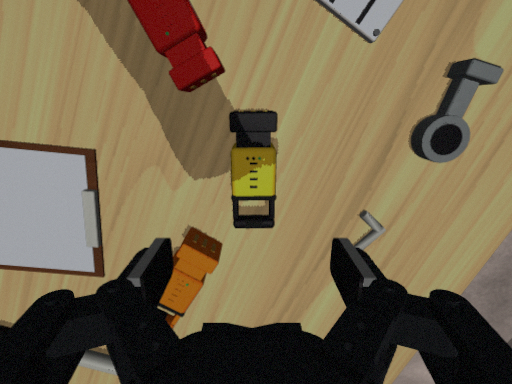

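The wrist view shows the yellow pack upright in the image, with its nose at (253,122), case at (254,170) and handle at (254,220). That agrees with the networks: yaw is about 114° and the centre is at (0.490, -0.260). I'll descend.

Emit:
servo_tool --pt "-1 -1 -1.5 45 -1" --pt "-1 0 0 50 0" --pt "-1 0 0 50 0" --pt "-1 0 0 40 0" --pt "-1 0 0 0 0"

```text
time: 4.3
tcp_pos: [0.488, -0.2585, 0.0913]
tool_rot: [-0.003, 0.546, 0.838, 0.0]
contact_force: [0.2, 0.1, 1.7]
grip_width: 0.0856
gripper_force: 0.0
```

```bash
python3 - <<'E'
from h import *
Z=dict(pack_center=.031,pack_nose=0,handle_grip=.04)
s=arm.sense();print(s["time"],s["tcp_pos"])
im,c=snap("wrist","w2.png")
for q,z in Z.items():
    for r in arm.landmark_of("wrist",q)[:2]:
        print(q,round(r["conf"],2),np.round(r["point"],1),np.round(onz(c,r["point"],z),4))
E
```

```text
4.3 [ 0.48802426 -0.25847804  0.09126387]
pack_nose 0.95 [255.9 116.1] [ 0.4642 -0.195   0.    ]
pack_nose 0.82 [175.   66.8] [ 0.3904 -0.1866  0.    ]
handle_grip 0.76 [254.5 311.3] [ 0.5288 -0.3434  0.04  ]
```

View pics/w2.png

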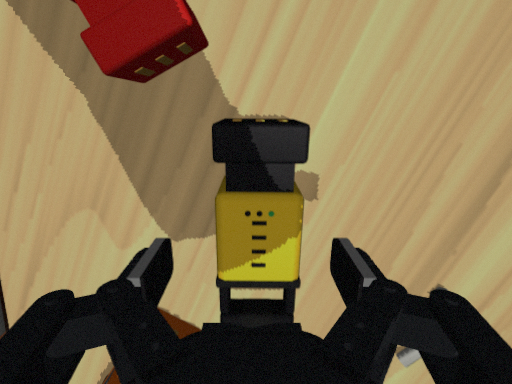

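The pack sits between the open fingers, with its case at columns 217–303 and the fingers at about 165 and 335. It is about 3 mm off towards +y of the tool. I'll correct that, descend and grip.

Emit:
servo_tool --pt "-1 -1 3 20 0" --pt "-1 0 0 30 0" --pt "-1 0 0 25 0" --pt "-1 0 0 0 0" --pt "0 0 0 0 0" --grip_force 60

```text
time: 5.12
tcp_pos: [0.4936, -0.2602, 0.0202]
tool_rot: [0.001, 0.545, 0.838, -0.0]
contact_force: [-0.9, -0.4, -0.1]
grip_width: 0.0696
gripper_force: 0.0
```

Emit:
servo_tool --pt "1 0 0 0 0" --pt "1 0 0 0 0" --pt "1 0 0 0 0" --pt "1 0 0 0 0"

```text
time: 5.62
tcp_pos: [0.4942, -0.2605, 0.021]
tool_rot: [0.001, 0.545, 0.838, -0.0]
contact_force: [1.1, 1.9, 6.4]
grip_width: 0.0615
gripper_force: 67.3
```

Emit:
servo_tool --pt "1 0 0 -15 0" --pt "1 0 0 -25 0" --pt "1 0 0 -40 0" --pt "1 0 0 -40 0" --pt "1 0 0 0 0"

```text
time: 6.25
tcp_pos: [0.4945, -0.2611, 0.143]
tool_rot: [0.003, 0.545, 0.838, -0.001]
contact_force: [0.7, -1.3, -5.9]
grip_width: 0.0613
gripper_force: 67.3
```

Emit:
servo_tool --pt "1 20 14 -15 0" --pt "1 35 26 -15 0" --pt "1 45 33 -15 0" --pt "1 45 33 -10 0" --pt "1 29 21 -5 0"

```text
time: 6.88
tcp_pos: [0.5383, -0.0468, 0.198]
tool_rot: [-0.001, 0.545, 0.838, -0.0]
contact_force: [1.5, -0.6, -5.1]
grip_width: 0.0614
gripper_force: 67.6
```

Emit:
servo_tool --pt "1 0 0 0 8" --pt "1 0 0 0 8" --pt "1 0 0 0 8" --pt "1 0 0 0 8" --pt "1 0 0 0 0"

```text
time: 7.5
tcp_pos: [0.5379, -0.0491, 0.1974]
tool_rot: [-0.001, 0.755, 0.656, -0.001]
contact_force: [-0.0, -0.1, -5.0]
grip_width: 0.0615
gripper_force: 67.5
```

```bash
python3 - <<'E'
from h import *
Z=dict(dock_mouth=.014,dock_stop=.014,selector_grip=.126)
s=arm.sense();print(s["time"],s["tcp_pos"],s["tool_rot"])
im,c=snap("wrist","w3.png")
for q,z in list(Z.items())+[("pack_nose",s["tcp_pos"][2]-.021)]:
    for r in arm.landmark_of("wrist",q)[:2]:
        print(q,round(r["conf"],2),np.round(r["point"],1),np.round(onz(c,r["point"],z),4))
for n in("scene","side"):
    im,c=snap(n,n+"1.png")
    for q,z in Z.items():
      for r in arm.landmark_of(n,q)[:2]:
        print(n,q,round(r["conf"],2),np.round(r["point"],1),np.round(onz(c,r["point"],z),4))
E
```

```text
7.5 [ 0.53789689 -0.04906424  0.19744276] [-0.0011419   0.75506768  0.65564539 -0.00078123]
dock_mouth 0.77 [245.9  64.9] [0.548  0.0684 0.014 ]
dock_mouth 0.61 [408.  202.4] [ 0.7288 -0.1192  0.014 ]
pack_nose 0.84 [165.7 273. ] [ 0.4738 -0.0759  0.1764]
pack_nose 0.63 [250.6 112.7] [0.5475 0.0225 0.1764]
scene dock_mouth 0.75 [320.7 193. ] [0.5466 0.0738 0.014 ]
scene dock_mouth 0.47 [282.8 164.5] [0.4184 0.0079 0.014 ]
scene dock_stop 0.96 [358.6 190.2] [0.5702 0.1791 0.014 ]
scene selector_grip 0.83 [389.9 162.4] [0.5813 0.2395 0.126 ]
side dock_mouth 0.6 [232.4 256.5] [0.5496 0.0736 0.014 ]
```

View pics/w3.png

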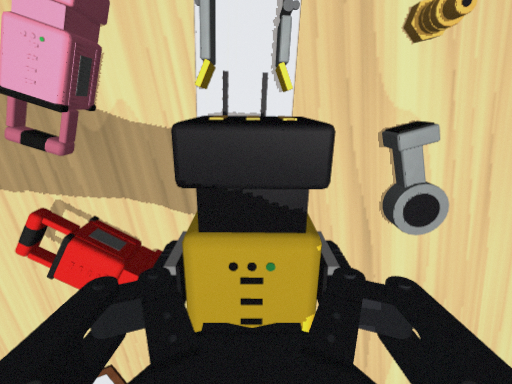

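The wrist view shows the dock ahead. Its plate edges run near columns 196 and 300, and the flared guide tips are at (205,85) and (284,88). The held pack's nose is at row 118, columns 175–332. I'll fit the dock's centre line from the plate edges and guides.

```bash
python3 - <<'E'
from h import *
s=arm.sense();c=cam("wrist",s)
im=cv2.imread("pics/w3.png").astype(int)
hsv=cv2.cvtColor(im.astype(np.uint8),cv2.COLOR_BGR2HSV).astype(int)
L=[];R=[]
for r in range(2,112,4):
    w=np.where((hsv[r,150:350,1]<30)&(hsv[r,150:350,2]>150))[0]+150
    if len(w)>5: L.append((w[0]-.5,r));R.append((w[-1]+.5,r))
for n,E in(("L",L),("R",R)):
    P=np.array([onz(c,p,.014)[:2] for p in E]); 
    for it in range(3):
        f=np.polyfit(P[:,1],P[:,0],1);e=P[:,0]-np.polyval(f,P[:,1]);P=P[abs(e)<max(.001,1.5*e.std())]
    print(n,len(P),f,"yaw",np.degrees(np.arctan2(1,f[0])),"x at y=.07",np.polyval(f,.07),e.std())
    print([(float(a),b) for a,b in E[::4]])
y=((hsv[:,:,0]>18)&(hsv[:,:,0]<35)&(hsv[:,:,1]>180)&(hsv[:,:,2]>90)).astype(np.uint8);y[115:]=0
k,l,st,ce=cv2.connectedComponentsWithStats(y)
for i in range(1,k):
    if st[i,4]>40:
        q=cv2.boxPoints(cv2.minAreaRect(np.argwhere(l==i)[:,::-1].astype(np.float32)))
        print(st[i],ce[i]); 
        for p in q: print("  ",p.round(1),onz(c,p,.056).round(4),onz(c,p,.014).round(4))
nb=(hsv[:,:,2]<60).astype(np.uint8)
print("nose row", [ (r,(lambda w:(w[0],w[-1]))(np.where(nb[r,160:345])[0]+160)) for r in (124,130,140,150)])
E
python3 -c "
import cv2;i=cv2.imread('pics/w3.png')[0:130,160:340];cv2.imwrite('pics/w3c.png',cv2.resize(i,None,fx=4,fy=4,interpolation=cv2.INTER_NEAREST))"
```

```text
L 26 [0.17952092 0.48039799] yaw 79.82261641193975 x at y=.07 0.4929644523555416 0.00035175532162648264
[(193.5, 2), (194.5, 18), (194.5, 34), (194.5, 50), (195.5, 66), (209.5, 82), (195.5, 98)]
R 28 [0.17926697 0.59273259] yaw 79.83671290289945 x at y=.07 0.6052812806367835 0.0003193143580676361
[(300.5, 2), (299.5, 18), (297.5, 34), (296.5, 50), (295.5, 66), (294.5, 82), (292.5, 98)]
[197  60  12  20  41] [202.36585366  67.70731707]
   [194.6  77.7] [0.4982 0.0586 0.056 ] [0.4907 0.0632 0.014 ]
   [204.9  58.3] [0.5114 0.0741 0.056 ] [0.5058 0.081  0.014 ]
   [208.  60.] [0.5141 0.0722 0.056 ] [0.5089 0.0789 0.014 ]
   [197.7  79.4] [0.501  0.0567 0.056 ] [0.4938 0.061  0.014 ]
[278  63  10  27  52] [282.38461538  76.48076923]
   [277.4  63.7] [0.5795 0.0597 0.056 ] [0.5839 0.0645 0.014 ]
   [280.  63.] [0.5821 0.06   0.056 ] [0.5869 0.0648 0.014 ]
   [287.3  88.9] [0.5867 0.0358 0.056 ] [0.5921 0.037  0.014 ]
   [284.6  89.7] [0.584  0.0355 0.056 ] [0.5891 0.0367 0.014 ]
nose row [(124, (np.int64(175), np.int64(328))), (130, (np.int64(172), np.int64(333))), (140, (np.int64(172), np.int64(333))), (150, (np.int64(173), np.int64(332)))]
```

View pics/w3c.png

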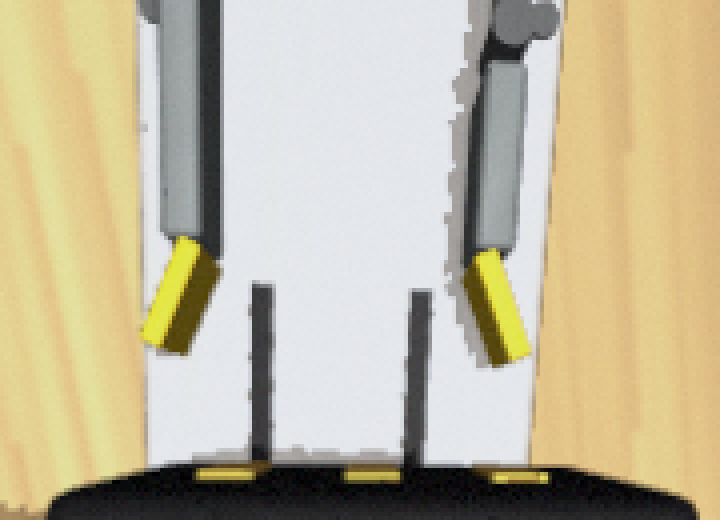

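Emit:
servo_tool --pt "1 0 0 0 2" --pt "1 20 -5 30 0" --pt "1 17 -5 40 0" --pt "1 0 0 40 0" --pt "1 0 0 30 0"

```text
time: 8.78
tcp_pos: [0.5347, -0.0107, 0.0575]
tool_rot: [-0.0, 0.767, 0.642, -0.0]
contact_force: [0.4, -0.3, -5.0]
grip_width: 0.0613
gripper_force: 67.7
```

Emit:
servo_tool --pt "1 0 0 0 0"

```text
time: 8.9
tcp_pos: [0.5333, -0.0105, 0.0569]
tool_rot: [-0.002, 0.767, 0.642, -0.001]
contact_force: [0.0, 0.1, -5.7]
grip_width: 0.0615
gripper_force: 67.7
```

```bash
python3 - <<'E'
from h import *
s=arm.sense();print(s["time"],s["tcp_pos"],s["tool_rot"],s["contact_force"])
im,c=snap("wrist","w4.png")
d=np.array([.1765,.984]);l=np.array([-.984,.1765]);m=np.array([.5485,.067])
t=s["tcp_pos"][:2]-m;print("TCP dock x,y",t@d,t@l, "yaw",2*np.degrees(np.arctan2(s["tool_rot"][2],s["tool_rot"][1])))
for q,z in (("dock_mouth",.014),("pack_nose",s["tcp_pos"][2]-.021)):
    for r in arm.landmark_of("wrist",q)[:2]:
        print(q,round(r["conf"],2),np.round(r["point"],1),np.round(onz(c,r["point"],z),4))
i=im[0:180,100:400,::-1];cv2.imwrite('pics/w4c.png',cv2.resize(i,None,fx=2.5,fy=2.5))
E
```

```text
8.9 [ 0.53333132 -0.01051182  0.05692052] [-0.00193621  0.7670029   0.64163921 -0.00138988] [ 0.04673292  0.05141332 -5.72906979]
TCP dock x,y -0.07894890438400122 0.0012451471216177526 yaw 79.82859271280746
dock_mouth 0.85 [251.7 103.2] [0.5469 0.0657 0.014 ]
pack_nose 0.68 [249.6 115. ] [0.5447 0.0595 0.0359]
```

View pics/w4c.png

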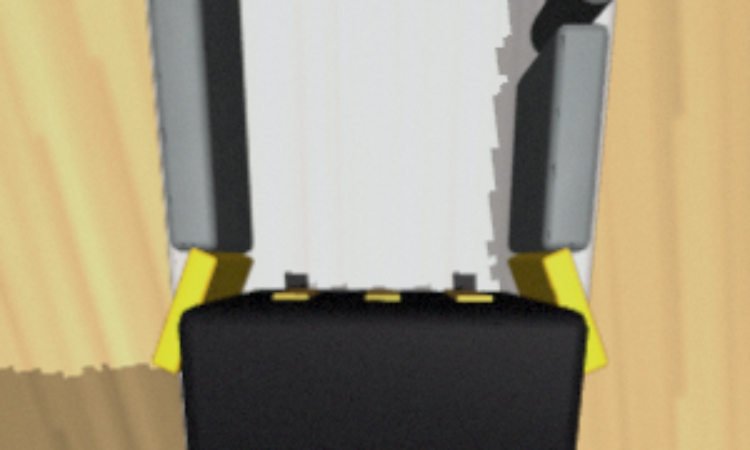

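The nose (crop columns 181–587, centre 384) is centred between the guides (centre 380) and just short of the cheeks. I'll lower it gently.

Emit:
servo_tool --pt "1 0 0 8 0" --pt "1 0 0 6 0" --pt "1 0 0 3 0" --pt "1 0 0 2 0" --pt "1 0 0 0 0"

```text
time: 9.68
tcp_pos: [0.5353, -0.0111, 0.0402]
tool_rot: [-0.0, 0.767, 0.642, -0.0]
contact_force: [-0.2, -0.1, -4.9]
grip_width: 0.0613
gripper_force: 68.0
```

Emit:
servo_tool --pt "1 0 0 1 0" --pt "1 0 0 1 0" --pt "1 0 0 0 0"

```text
time: 10.05
tcp_pos: [0.5353, -0.0111, 0.0382]
tool_rot: [0.0, 0.767, 0.642, -0.0]
contact_force: [0.3, -0.2, -5.4]
grip_width: 0.0613
gripper_force: 68.0
```

Emit:
servo_tool --pt "1 0 0 1 0" --pt "1 0 0 1 0" --pt "1 0 0 0 0"

```text
time: 10.42
tcp_pos: [0.5353, -0.0111, 0.0362]
tool_rot: [-0.0, 0.767, 0.642, -0.0]
contact_force: [0.5, 0.0, -4.9]
grip_width: 0.0612
gripper_force: 68.0
```

Emit:
servo_tool --pt "1 0 0 0.5 0" --pt "1 0 0 0.5 0" --pt "1 0 0 0 0"

```text
time: 10.8
tcp_pos: [0.5354, -0.0111, 0.0352]
tool_rot: [0.0, 0.767, 0.642, -0.0]
contact_force: [0.1, -0.1, -5.1]
grip_width: 0.0611
gripper_force: 68.0
```

Emit:
servo_tool --pt "1 0 0 0.5 0" --pt "1 0 0 0.5 0" --pt "1 0 0 0 0"

```text
time: 11.18
tcp_pos: [0.5354, -0.0111, 0.035]
tool_rot: [0.0, 0.767, 0.642, 0.0]
contact_force: [-5.5, 2.2, 3.9]
grip_width: 0.0611
gripper_force: 69.2
```

Emit:
servo_tool --pt "1 0 0 0.5 0" --pt "1 0 0 0 0"

```text
time: 11.42
tcp_pos: [0.5354, -0.011, 0.035]
tool_rot: [0.0, 0.767, 0.642, -0.0]
contact_force: [-7.4, 3.0, 9.6]
grip_width: 0.0615
gripper_force: 69.8
```

Emit:
servo_tool --pt "0.2 0 0 0 0" --pt "-0.5 0 0 0 0" --pt "-1 0 0 0 0" --pt "-1 0 0 0 0" --pt "-1 0 0 -10 0"

```text
time: 12.05
tcp_pos: [0.5348, -0.011, 0.0434]
tool_rot: [-0.001, 0.767, 0.642, -0.0]
contact_force: [0.4, -0.4, 0.3]
grip_width: 0.085
gripper_force: 0.0
```

Emit:
servo_tool --pt "-1 0 0 -40 0" --pt "-1 0 0 -45 0" --pt "-1 -20 0 -45 0" --pt "-1 -35 0 -20 0" --pt "-1 -36 0 0 0"

```text
time: 12.68
tcp_pos: [0.5204, -0.102, 0.197]
tool_rot: [0.002, 0.766, 0.642, 0.001]
contact_force: [0.1, 0.4, 0.4]
grip_width: 0.0853
gripper_force: 0.0
```

Emit:
servo_tool --pt "-1 0 0 0 -10" --pt "-1 0 0 0 -10" --pt "-1 0 0 0 -10" --pt "-1 0 0 0 -10" --pt "-1 0 0 0 -10"

```text
time: 13.3
tcp_pos: [0.5195, -0.1008, 0.1946]
tool_rot: [0.0, 0.421, 0.907, -0.0]
contact_force: [0.3, 0.6, 0.2]
grip_width: 0.0853
gripper_force: 0.0
```

Emit:
servo_tool --pt "-1 0 0 0 -10" --pt "-1 0 0 0 -10" --pt "0.2 0 0 0 -10" --pt "0.2 0 0 0 -10" --pt "0.2 0 0 0 0"

```text
time: 13.92
tcp_pos: [0.5195, -0.1007, 0.1944]
tool_rot: [0.0, 0.089, 0.996, -0.0]
contact_force: [-0.3, 0.1, -0.8]
grip_width: 0.0348
gripper_force: 0.0
```

```bash
python3 - <<'E'
from h import *
s=arm.sense();print(s["time"],s["tcp_pos"],s["tool_rot"],s["contact_force"],s["grip_width"],s["joint_pos"])
im,c=snap("wrist","w5.png")
d=np.array([.1765,.984]);l=np.array([-.984,.1765]);m=np.array([.5485,.067])
t=s["tcp_pos"][:2]-m;print("TCP dock x,y",t@d,t@l, "yaw",2*np.degrees(np.arctan2(s["tool_rot"][2],s["tool_rot"][1])))
for n in("wrist","scene","side"):
  if n!="wrist": im,c=snap(n)
  for q,z in (("handle_grip",.054),("pack_nose",.014),("pack_center",.045)):
    for r in arm.landmark_of(n,q)[:3]:
        w=onz(c,r["point"],z)[:2]-m
        if abs(w@l)<.05: print(n,q,round(r["conf"],2),np.round(r["point"],1),"dock",np.round([w@d,w@l],4))
E
```

```text
13.925 [ 0.51952072 -0.10073391  0.19442907] [ 3.29401863e-04  8.87204769e-02  9.96056496e-01 -1.62004355e-04] [-0.31840998  0.09792655 -0.78289453] 0.03482559663815253 [-4.38890892e-01 -1.17680555e-01 -1.90441222e-01  1.49730569e+00
 -7.84234537e-05 -2.61216344e-01]
TCP dock x,y -0.17016501212334595 -0.0010894263737945171 yaw 169.81999662770247
wrist handle_grip 0.69 [250.6 178.4] dock [-0.1703 -0.0013]
wrist pack_nose 0.68 [  4.1 174.5] dock [-0.4709 -0.0076]
wrist pack_center 0.77 [335.2 174.6] dock [-0.0769  0.0007]
scene handle_grip 0.62 [255.4 191.3] dock [-0.1752  0.004 ]
scene handle_grip 0.56 [ 77.7 219.2] dock [-0.6442 -0.0236]
scene pack_nose 0.93 [314.9 194.4] dock [-0.0106  0.0005]
scene pack_center 0.77 [290.  189.8] dock [-0.0819  0.0031]
side handle_grip 0.6 [271.  202.7] dock [-0.1691  0.0061]
side pack_nose 0.86 [233.6 252.6] dock [-0.0045 -0.0039]
side pack_nose 0.74 [317.2 142.4] dock [-0.4763 -0.0133]
side pack_center 0.83 [248.5 228.4] dock [-0.0712 -0.0018]
```

View pics/w5.png

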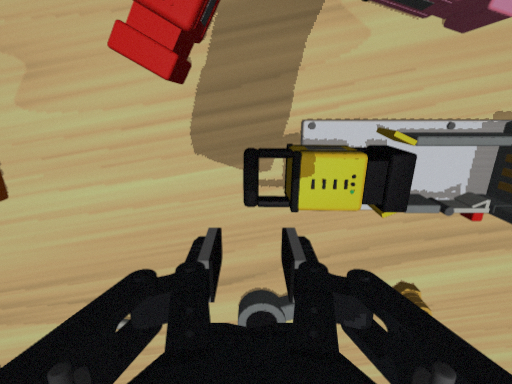

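The handle bar is at (250,178), directly under the tool at dock x of about -170 mm. The nose lies between the flares. I'll go down on the handle with the fingers part open.

Emit:
servo_tool --pt "0.2 0 0 40 0" --pt "0.2 0 0 40 0" --pt "0.2 0 0 30 0" --pt "0.2 0 0 15 0" --pt "0.2 0 0 0 0"

```text
time: 15.15
tcp_pos: [0.5189, -0.1005, 0.0683]
tool_rot: [-0.001, 0.088, 0.996, 0.0]
contact_force: [1.1, -0.2, 0.5]
grip_width: 0.0339
gripper_force: 0.0
```

Emit:
servo_tool --pt "0.2 0 0 12 0" --pt "0.2 0 0 10 0" --pt "0.2 0 0 8 0" --pt "0.2 0 0 0 0"

```text
time: 15.65
tcp_pos: [0.5189, -0.1005, 0.038]
tool_rot: [-0.001, 0.088, 0.996, 0.0]
contact_force: [-0.9, -0.4, 0.5]
grip_width: 0.0341
gripper_force: 0.0
```

Emit:
servo_tool --pt "1 0 0 0 0" --pt "1 0 0 0 0" --pt "1 0 0 0 0" --pt "1 0 0 0 0" --grip_force 50

```text
time: 16.15
tcp_pos: [0.5198, -0.1009, 0.0392]
tool_rot: [0.0, 0.088, 0.996, -0.0]
contact_force: [1.5, -0.1, 2.7]
grip_width: 0.0149
gripper_force: 51.6
```

Emit:
servo_tool --pt "1 0 4 0 0" --pt "1 0 6 0 0" --pt "1 0 6 0 0" --pt "1 0 6 0 0" --pt "1 0 0 0 0"

```text
time: 16.77
tcp_pos: [0.5233, -0.0793, 0.0392]
tool_rot: [-0.0, 0.088, 0.996, -0.001]
contact_force: [-3.2, -3.1, 4.9]
grip_width: 0.015
gripper_force: 52.0
```

Emit:
servo_tool --pt "1 0 6 0 0" --pt "1 0 6 0 0" --pt "1 0 6 0 0" --pt "1 0 6 0 0" --pt "1 0 0 0 0"

```text
time: 17.4
tcp_pos: [0.5275, -0.0557, 0.0392]
tool_rot: [0.0, 0.088, 0.996, -0.001]
contact_force: [-3.1, -3.8, 5.8]
grip_width: 0.0151
gripper_force: 52.0
```

Emit:
servo_tool --pt "1 0.3 7 0 0" --pt "1 0.2 7 0 0" --pt "1 0 7 0 0" --pt "1 0 7 0 0" --pt "1 0 0 0 0"

```text
time: 18.02
tcp_pos: [0.5322, -0.0277, 0.0392]
tool_rot: [0.0, 0.088, 0.996, -0.0]
contact_force: [-0.6, -1.0, 5.2]
grip_width: 0.0154
gripper_force: 52.1
```

Emit:
servo_tool --pt "1 0 5 0 0" --pt "1 0 5 0 0" --pt "1 0 5 0 0" --pt "1 0 5 0 0" --pt "1 0 0 0 0"

```text
time: 18.65
tcp_pos: [0.5352, -0.0091, 0.0392]
tool_rot: [-0.0, 0.088, 0.996, -0.001]
contact_force: [-3.2, -7.2, 6.2]
grip_width: 0.0147
gripper_force: 52.3
```

Emit:
servo_tool --pt "1 0 5 0 0" --pt "1 0 5 0 0" --pt "1 0 5 0 0" --pt "1 0 5 0 0" --pt "1 0 0 0 0"

```text
time: 19.27
tcp_pos: [0.5387, 0.0108, 0.0392]
tool_rot: [-0.0, 0.088, 0.996, -0.001]
contact_force: [-3.6, -7.2, 7.3]
grip_width: 0.0151
gripper_force: 52.4
```

Emit:
servo_tool --pt "1 0 4 0 0" --pt "1 0 3 0 0" --pt "1 0 2 0 0" --pt "1 0 2 0 0" --pt "1 0 0 0 0"

```text
time: 19.9
tcp_pos: [0.5405, 0.0212, 0.0392]
tool_rot: [-0.0, 0.088, 0.996, -0.001]
contact_force: [-5.8, -8.6, 8.3]
grip_width: 0.0154
gripper_force: 52.4
```

Emit:
servo_tool --pt "1 0 1 0 0" --pt "1 0 1 0 0" --pt "1 0 1 0 0" --pt "1 0 0 0 0"

```text
time: 20.4
tcp_pos: [0.5412, 0.0239, 0.0392]
tool_rot: [-0.0, 0.089, 0.996, -0.001]
contact_force: [-4.2, -10.7, 8.8]
grip_width: 0.015
gripper_force: 52.3
```

Emit:
servo_tool --pt "1 0 1 0 0" --pt "1 0 1 0 0" --pt "1 0 0 0 0"

```text
time: 20.78
tcp_pos: [0.5414, 0.0249, 0.0392]
tool_rot: [-0.0, 0.089, 0.996, -0.002]
contact_force: [-5.7, -15.0, 7.7]
grip_width: 0.0152
gripper_force: 52.4
```

Emit:
servo_tool --pt "1 0 1 0 0" --pt "1 0 1 0 0" --pt "1 0 0 0 0"

```text
time: 21.15
tcp_pos: [0.5414, 0.025, 0.0392]
tool_rot: [-0.001, 0.09, 0.996, -0.004]
contact_force: [-8.8, -26.3, 8.1]
grip_width: 0.015
gripper_force: 52.7
```

```bash
python3 - <<'E'
from h import *
s=arm.sense();print(s["time"],s["tcp_pos"],s["contact_force"])
d=np.array([.1765,.984]);l=np.array([-.984,.1765]);m=np.array([.5485,.067])
t=s["tcp_pos"][:2]-m;print("TCP dock x,y",t@d,t@l)
im,c=snap("wrist","w6.png")
a,cs=snap("scene","scene2.png");b,_=snap("side","side2.png")
big=np.hstack([cv2.resize(a[140:230,260:430],None,fx=2.3,fy=2.3),cv2.resize(b[210:345,140:310],(391,310))[:207]]) if 0 else None
p=cv2.resize(a[140:230,260:430],(510,270));q=cv2.resize(b[215:345,140:285],(290,260));
o=np.zeros((560,800,3),np.uint8);o[:270,:510]=p;o[:260,510:]=q;o[270:558,:384]=cv2.resize(im,(384,288))
cv2.imwrite("pics/m6.png",o[:,:,::-1])
E
```

```text
21.15 [0.54141283 0.02495034 0.03919845] [ -8.81580894 -26.26459905   8.05372807]
TCP dock x,y -0.04262775447851077 -0.000447994020042748
```

View pics/m6.png

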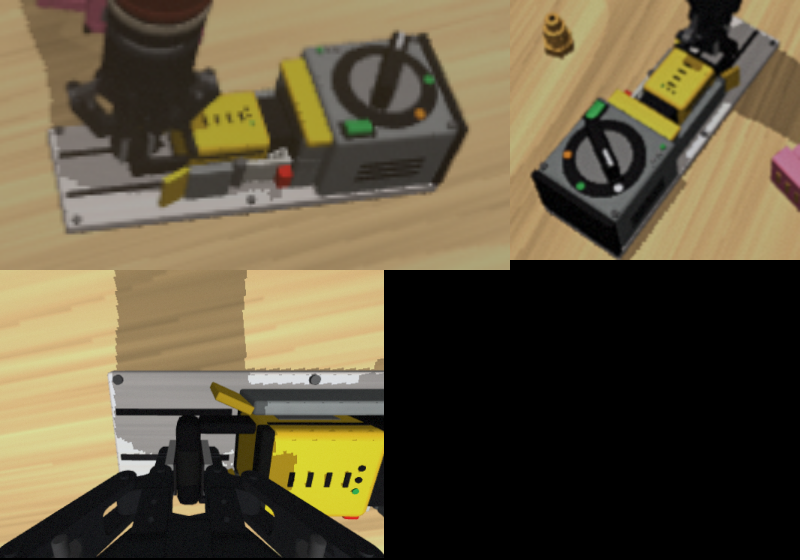

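The combined view shows the pack under the hood with no gap left. Pushing 2 mm more moved nothing and the force rose to 27 N, so it is against the end stop at dock x of about 120. I'll relieve the push, and compare the catch's red tab with its sprung-in position at the start.

Emit:
servo_tool --pt "1 0 -1.5 0 0" --pt "1 0 -1.5 0 0" --pt "1 0 0 0 0"

```text
time: 21.68
tcp_pos: [0.5414, 0.0249, 0.0392]
tool_rot: [-0.0, 0.089, 0.996, -0.001]
contact_force: [-4.3, -9.8, 7.1]
grip_width: 0.0147
gripper_force: 52.4
```

Emit:
servo_tool --pt "0.6 0 0 0 0" --pt "0.2 0 0 0 0" --pt "0.2 0 0 0 0" --pt "0.2 0 0 0 0"

```text
time: 22.18
tcp_pos: [0.5414, 0.0266, 0.0385]
tool_rot: [-0.0, 0.088, 0.996, 0.0]
contact_force: [0.2, 0.5, 0.4]
grip_width: 0.0339
gripper_force: 0.0
```

Emit:
servo_tool --pt "0.2 0 0 -10 0" --pt "0.2 0 0 -30 0" --pt "0.2 0 0 -45 0" --pt "0.2 0 0 -50 0" --pt "0.2 0 0 -30 0"

```text
time: 22.8
tcp_pos: [0.5423, 0.0264, 0.2074]
tool_rot: [0.002, 0.088, 0.996, -0.0]
contact_force: [0.9, -0.5, -0.1]
grip_width: 0.034
gripper_force: 0.0
```

```bash
python3 - <<'E'
from h import *
def red(f,n):
    im=cv2.imread("pics/"+f);h=cv2.cvtColor(im,cv2.COLOR_BGR2HSV)
    r=((h[...,0]<6)|(h[...,0]>174))&(h[...,1]>180)&(h[...,2]>110)
    x0,x1,y0,y1=(335,370,185,210) if n=="scene" else (195,225,240,275)
    w=np.argwhere(r[y0:y1,x0:x1]);print(f,len(w),(w.mean(0)+[y0,x0]).round(2)[::-1] if len(w) else None)
s=arm.sense();print(s["time"],s["tcp_pos"],s["joint_pos"],s["contact_force"],s["grip_width"])
d=np.array([.1765,.984]);l=np.array([-.984,.1765]);m=np.array([.5485,.067])
snap("wrist","w7.png");c=cam("wrist",s)
def L(n,c):
  for q,z in (("handle_grip",.054),("pack_center",.045),("selector_grip",.126)):
    for r in arm.landmark_of(n,q)[:3]:
        W=onz(c,r["point"],z)[:2];w=W-m
        if abs(w@l)<.05: print(n,q,round(r["conf"],2),W.round(4),"dock",np.round([w@d,w@l],4))
L("wrist",c)
for n in("scene","side"):
    _,c=snap(n,n+"3.png");L(n,c)
    for k in "03": red(n+k+".png",n)
E
```

```text
22.8 [0.54233223 0.02635763 0.20744703] [-1.92462801e-01 -7.83802906e-02 -1.29920821e-01  1.51571619e+00
  2.15593494e-05 -1.60617317e-02] [ 0.85485441 -0.45204673 -0.06193758] 0.03401268735463304
wrist handle_grip 0.72 [0.5427 0.0278] dock [-0.0396 -0.0012]
wrist selector_grip 0.67 [0.5798 0.2451] dock [0.1808 0.0006]
scene handle_grip 0.72 [ 0.4567 -0.5724] dock [-0.6454 -0.0226]
scene handle_grip 0.68 [0.5434 0.0261] dock [-0.0411 -0.0022]
scene pack_center 0.96 [ 0.4729 -0.4787] dock [-0.5503 -0.0219]
scene selector_grip 0.62 [0.5746 0.2534] dock [0.188  0.0072]
scene0.png 14 [354.5 196.5]
scene3.png 15 [354.6 196.6]
side handle_grip 0.76 [0.5342 0.034 ] dock [-0.035   0.0083]
side pack_center 0.88 [0.5627 0.1212] dock [ 0.0559 -0.0044]
side selector_grip 0.78 [0.5795 0.2538] dock [0.1893 0.0025]
side0.png 1 [199. 261.]
side3.png 1 [199. 261.]
```

The red tab is back at its starting position in the pictures, so the catch is sprung in. The handle is at dock x of about -41, so the pack is home. I'll move over the selector.

Emit:
servo_tool --pt "0 1 30 -5 0" --pt "0 0 50 0 0" --pt "0 0 55 0 0" --pt "0 0 50 0 0" --pt "0 0 36 0 0"

```text
time: 24.02
tcp_pos: [0.5792, 0.2463, 0.2084]
tool_rot: [-0.0, 0.088, 0.996, -0.0]
contact_force: [0.2, -0.9, -0.4]
grip_width: 0.0427
gripper_force: 0.0
```

Emit:
servo_tool --pt "0 0 0 0 10" --pt "0 0 0 0 10" --pt "0 0 0 0 10" --pt "0 0 0 0 0"

```text
time: 24.52
tcp_pos: [0.5793, 0.2441, 0.2084]
tool_rot: [-0.0, 0.342, 0.94, -0.0]
contact_force: [0.1, 0.3, -0.1]
grip_width: 0.0426
gripper_force: 0.0
```

```bash
python3 - <<'E'
from h import *
s=arm.sense();print(s["time"],s["tcp_pos"],s["tool_rot"],s["joint_pos"],s["contact_force"],s["grip_width"])
snap("wrist","w8.png");c=cam("wrist",s)
d=np.array([.1765,.984]);l=np.array([-.984,.1765]);m=np.array([.5485,.067])
for r in arm.landmark_of("wrist","selector_grip")[:2]:
    W=onz(c,r["point"],.126)[:2];print(r["conf"],r["point"],W.round(4),(W-m)@d,(W-m)@l)
b=m+.18*d; 
for a in (50,60,70):
  y=np.radians(79.83+a);print(a,proj(c,[[*(b+k*.033*np.array([np.cos(y),np.sin(y)])),.137] for k in(-1,1)]).round(1).tolist())
E
```

```text
24.525 [0.57930047 0.24413508 0.20844277] [-1.85145999e-04  3.42384740e-01  9.39559808e-01 -1.53512910e-04] [ 1.91231848e-01  1.89387945e-01  1.48700537e-01  1.53058442e+00
 -7.26322142e-05  8.90139633e-01] [ 0.13154324  0.3329048  -0.06255415] 0.042573638384160346
0.74 [249.4, 195.3] [0.578  0.2437] 0.17906268178856632 0.002127909527355344
50 [[244.7, 236.2], [258.7, 163.0]]
60 [[251.3, 236.8], [251.6, 162.3]]
70 [[257.9, 236.3], [244.4, 162.9]]
```

View pics/w8.png

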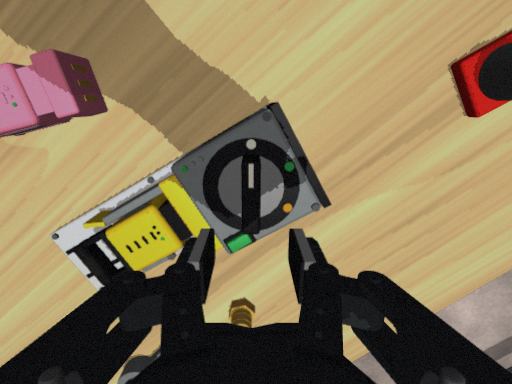

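The selector's bar stands upright in the image, at column 251 and rows 150–233. Its pointer is at the white dot (251,145) and the bar is between the fingers. I'll descend and grip.

Emit:
servo_tool --pt "0 0 0 30 0" --pt "0 0 0 30 0" --pt "0 0 0 20 0" --pt "0 0 0 10 0" --pt "0 0 0 6 0"

```text
time: 25.25
tcp_pos: [0.5796, 0.2441, 0.1128]
tool_rot: [0.0, 0.343, 0.939, 0.0]
contact_force: [-0.0, 0.1, 0.6]
grip_width: 0.043
gripper_force: 0.0
```

Emit:
servo_tool --pt "0 0 0 0 0" --pt "1 0 0 0 0" --pt "1 0 0 0 0" --pt "1 0 0 0 0" --pt "1 0 0 0 0" --grip_force 50

```text
time: 25.88
tcp_pos: [0.5793, 0.2435, 0.1139]
tool_rot: [0.0, 0.343, 0.939, -0.001]
contact_force: [-4.9, -4.5, 6.4]
grip_width: 0.0151
gripper_force: 49.9
```

Emit:
servo_tool --pt "1 0 0 0 8" --pt "1 0 0 0 9" --pt "1 0 0 0 9" --pt "1 0 0 0 9" --pt "1 0 0 0 0"

```text
time: 26.5
tcp_pos: [0.5792, 0.2433, 0.1139]
tool_rot: [0.0, 0.611, 0.792, -0.001]
contact_force: [-6.0, -5.9, 6.6]
grip_width: 0.0149
gripper_force: 50.0
```

Emit:
servo_tool --pt "1 0 0 0 9" --pt "1 0 0 0 9" --pt "1 0 0 0 7" --pt "1 0 0 0 0" --pt "1 0 0 0 0"

```text
time: 27.12
tcp_pos: [0.579, 0.2433, 0.1139]
tool_rot: [0.0, 0.767, 0.642, -0.001]
contact_force: [-6.1, -5.9, 8.5]
grip_width: 0.015
gripper_force: 50.0
```

Emit:
servo_tool --pt "0.4 0 0 0 0" --pt "0 0 0 0 0" --pt "0 0 0 0 0" --pt "0 0 0 -15 0" --pt "0 0 0 -30 0"

```text
time: 27.75
tcp_pos: [0.5787, 0.244, 0.1579]
tool_rot: [-0.0, 0.767, 0.642, -0.001]
contact_force: [0.5, 0.5, 0.5]
grip_width: 0.0425
gripper_force: 0.0
```

Emit:
servo_tool --pt "0 0 0 -50 0" --pt "0 0 0 -40 0" --pt "0 0 0 -20 0" --pt "0 0 0 0 0"

```text
time: 28.25
tcp_pos: [0.5803, 0.2444, 0.2706]
tool_rot: [0.001, 0.767, 0.642, 0.002]
contact_force: [0.0, 0.6, -0.8]
grip_width: 0.0426
gripper_force: 0.0
```

```bash
python3 - <<'E'
from h import *
s=arm.sense();print(s["time"],s["tcp_pos"],s["contact_force"])
im,_=snap("wrist","w9.png")
a,c=snap("scene","scene4.png");b,_=snap("side","side4.png")
o=np.zeros((600,800,3),np.uint8);o[:280,:510]=cv2.resize(a[130:223,260:430],(510,280));o[:260,510:]=cv2.resize(b[215:345,140:285],(290,260))
o[290:590,:400]=cv2.resize(im,(400,300));o[290:590,400:]=cv2.resize(a[100:,100:],(400,300))
cv2.imwrite("pics/m9.png",o[:,:,::-1])
E
```

```text
28.25 [0.58034736 0.2443668  0.27056165] [ 0.02230754  0.62512548 -0.75659798]
```

View pics/m9.png

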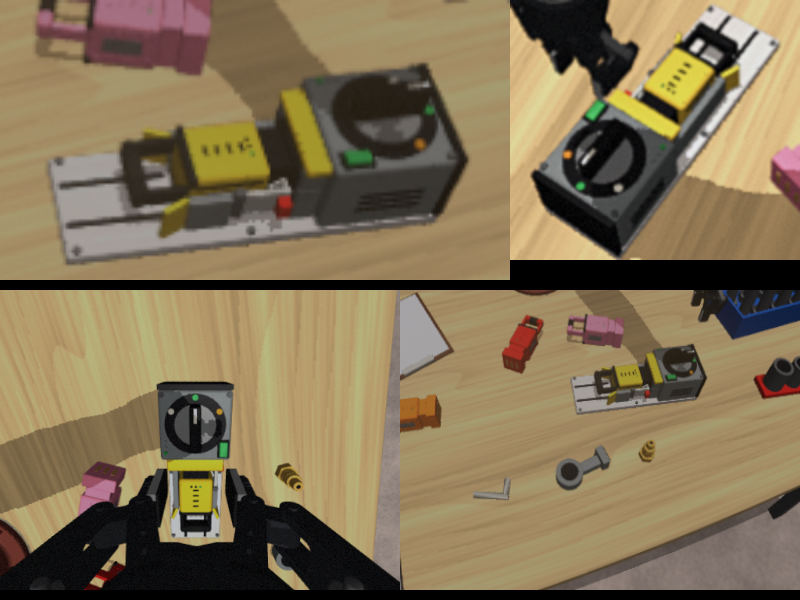

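The pointer stands at the green dot ((195,398) in the wrist panel). The pack is seated under the hood, the catch tab is in, the bystanders haven't moved and the arm is clear. I'll hand the job in.

```bash
python3 -c "
from rig import arm;print(arm.job_done())"
```

```text
the job is handed in; nothing more can be done
None
```

The yellow pack is slid fully home with the catch sprung in behind its nose block, and the selector is one click clockwise at charge (green dot). The foot, adaptor and hex key were not touched, and I handed the job in at about 28 s; no verdict was shown.

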